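# Set an eyelet and ease the press lever back

### The job

Two identical eyelet presses stand on the desk; one has a dark wooden sample tag lying on its bed under the ram. Set the eyelet in that tag: push the press's orange lever paddle all the way down to its stop and keep it there for a moment, then let the sprung lever come back up slowly, following it all the way to the top instead of letting it snap back. Leave the tag where it lies and the other press alone.

Things in the scene. Friction and masses are not known exactly. Their poses are not given: they have to be found in the camera images.
- press_lever (a joint): Lever angle of the LOADED press (rad): 0 = sprung fully up (rest, 15 degrees above level), growing as the paddle is pushed down to 0.52 = hard stop (15 degrees below level). The spring pushes the paddle up with about 5 N at rest, 12 N at the stop; let go, it flies up in under 0.1 s. The press is grey, base 170 x 170 mm, 192 mm high, bolted down.
- press_paddle (a point): Centre of the top face of the loaded press's orange paddle, 60 x 60 x 16 mm, about 225 mm up at rest. Axes at rest: z up; -x level, from the pivot to the paddle, roughly towards the robot (within 20 degrees); y across the lever. Pivot 172 mm behind, 170 mm up. To the stop the paddle goes 93 mm down, drifting at most 9 mm along -x, 5 mm at the stop: a straight push works.
- tag_center (a point): Centre of the dark wooden sample tag, a loose flat slab 45 x 95 x 5 mm with a brass eyelet near one end, lying on the loaded press's steel bed 30 mm above the desk, its long side along the press's y, sticking out to one side of the ram.
- spare_paddle (a point): The same paddle point on the other, empty press (same shape and colours), which is to be left alone.

How it is judged:
By the outcome, as a careful person would: the job done as asked, in the order asked, and still so for the second after the job is handed in, with the robot touching nothing.
It also fails if it takes over 40 s, if anything falls off the work surface, if the arm or the gripper's body presses on something with over 40 N, if the wrist force passes 120 N, or if a joint passes its speed limit or range.

### The arm

A 7-joint arm with a two-finger parallel gripper is mounted at the origin on the work surface. World frame = base frame: x ahead of the robot, y to its left, z up, the work surface at z = 0. Lengths are in m, angles in rad, forces in N, time in s.
With the tool pointing down it reaches from about 0.35 to 0.9 m from the base axis. Payload 19.9 kg.
Tool frame: the origin (TCP) lies between the finger pads; the fingertips stand 8 mm ahead of it and the grasp point (between the pads) lies 11 mm behind it; z points along the fingers, x is the direction in which the jaws open and shut, and the axes are right-handed (so a half turn about z gives the same grasp; the last joint's range is limited). The gripper opens to 85 mm and grips with 20 to 120 N. Pads are 22 mm wide; open, the fingers measure 114 mm over their backs; the gripper's body (76 mm by 85 mm) begins 54 mm behind the grasp point. The pads swing forward as they close: fully open they stand 13 mm farther back than shut.
Start: joints at [-1.347, 0.417, -0.01, 1.614, 0.005, 1.111, -0.053], TCP at [0.164, 0.603, 0.239] pointing down, gripper open.
Joint ranges: [-2.81, 2.81], [-0.39, 2.02], [-1.27, 1.25], [0.06, 2.57], [-1.19, 4.33], [0.19, 2], [-2.82, 2.82]. Speed limits (rad/s): [1.89, 1.89, 2.39, 2.39, 3.01, 3.01, 3.01].

### API

Orientations are given as a unit quaternion [x, y, z, w].
In Python, from workcell import ctrl, viewer gives the robot as it stands. The module is installed in compiled form; this text tells all that it offers.
- The arm moves only by the tool apply_moves, never from a script. Its argument "moves" is text: rows parted by semicolons, each of 7 numbers parted by spaces: the opening in per cent of the stroke, from 0 (shut) to 100 (fully open), then the shift along the tool's x, y, z in cm, then the turn, a rotation vector about the tool's x, y, z in degrees. A call has 1 to 20 rows; each row is the pose to reach, as a shift and turn from the pose commanded when the call began, along the tool's axes at that moment; what a row does not reach only later rows make up. A row lasts 1/12 s, in which the tool goes at most 41.7 mm and 7.16 degrees, less where a joint would pass 70% of its speed; a pose out of reach is approached as far as the arm can. A call with a gripper value outside its range is refused whole. The fingers move at their own pace and stop on an object; the grip force is fixed at half the most. Time passes only in rows, so rows that repeat a pose let the fingers close. It gives the time, the measured TCP pose, the force and the opening at its end, in the units of the state.
- ctrl.get_obs(): the state, without advancing time (a new reading comes with each control period).
- viewer.camera(name): name is "scene" or "top"; returns the picture (384x512x3 uint8, red, green, blue); there is no depth.
- viewer.camera_params(name): a dict with "mtx" (3x3 intrinsics, pixels), "k1" (the pictures are not rectified: a ray, as slopes to the right and down, at radius r is drawn at 1 + k1 r^2 times it, then the intrinsics apply), "position" and "attitude" of the camera in the world. Camera axes: x right, y up, looking along -z (the intrinsics and any distortion apply to the point x, -y, -z); pixel columns grow to the right and rows downward; lengths in m; the calibration is good to about 2 mm. A picture is of the moment at which its call begins. camera_params takes no time and is no camera call.
- ctrl.job_done(): hands the job in, once; it reports no verdict.
The state is a dict: "clock": time; "joint_pos": joint angles; "joint_velocities": joint speeds; "joint_efforts": joint torques, N m; "tool_pos": TCP position; "ee_rot": TCP orientation; "contact_force": force on the tool from outside, world axes, zero at the start; "wrist_torque": the same for the moment, N m; "grip_width": opening from 0.0 (shut) to 1.0 (fully open).
Only numpy, scipy, OpenCV 4.12 (cv2) and the standard library are available. Lean on these libraries where they do the work, as an engineer would, in place of code of your own. Each camera call takes 0.05 s, during which the arm holds its last target.

## Working session

There is one attempt and no reset: what is moved stays moved. The work goes in short steps, Python scripts to look and compute and a tool call to move; the robot and the scene stay as the last step left them, time stands still between calls to the robot, and variables do not carry over. Pictures are saved under pics/ and viewed, and the job is handed in when it is done.

Besides the shell and the picture viewer there is one more tool, called after "Emit:" as name(argument=value, ...) on one line, values as JSON. apply_moves: Moves the arm, as the interface text tells. Its arguments: {"type":"object","properties":{"moves":{"type":"string"}},"required":["moves"]}

```bash
mkdir -p pics
python3 - <<'E'
from workcell import ctrl, viewer
import cv2
for n in("scene","top"):
    im=viewer.camera(n); cv2.imwrite(f"pics/{n}0.png",im[:,:,::-1]); print(viewer.camera_params(n))
print(ctrl.get_obs())
E
```

```text
{'mtx': array([[359.75339663,   0.        , 256.06428504],
       [  0.        , 359.75339663, 190.92338893],
       [  0.        ,   0.        ,   1.        ]]), 'k1': -0.06931004937031646, 'position': array([1.0710999 , 0.34637031, 0.66469738]), 'attitude': array([0.18764452, 0.37103442, 0.81651782, 0.4005267 ])}
{'mtx': array([[491.56596525,   0.        , 257.58691982],
       [  0.        , 491.56596525, 194.50620133],
       [  0.        ,   0.        ,   1.        ]]), 'k1': -0.18758836896415795, 'position': array([ 0.4267865 , -0.01236166,  1.32540416]), 'attitude': array([ 0.06112052, -0.05644936, -0.70305019,  0.70625645])}
{'clock': 0.1, 'joint_pos': array([-1.34747589,  0.41792925, -0.01028812,  1.61409742,  0.00469562,
        1.11071621, -0.0530133 ]), 'joint_velocities': array([ 1.24344435e-03, -2.31979008e-03, -1.06049748e-03, -2.28242462e-03,
        1.13433836e-03, -3.44307749e-04,  2.79022353e-05]), 'joint_efforts': array([ 1.29085085e-03, -8.65827942e+01,  6.80481121e-01, -4.35633266e+01,
        1.92966900e-02,  4.96779248e-03,  1.09947985e-04]), 'tool_pos': array([0.16352124, 0.60291625, 0.23872051]), 'ee_rot': array([ 7.94278214e-01,  6.07553949e-01, -4.18978219e-04,  3.76550297e-04]), 'contact_force': array([ 0.46749011,  0.58731099, -0.51018917]), 'wrist_torque': array([-0.01667087, -0.00912167, -0.00457933]), 'grip_width': 0.9982851805110893}
```

View pics/scene0.png

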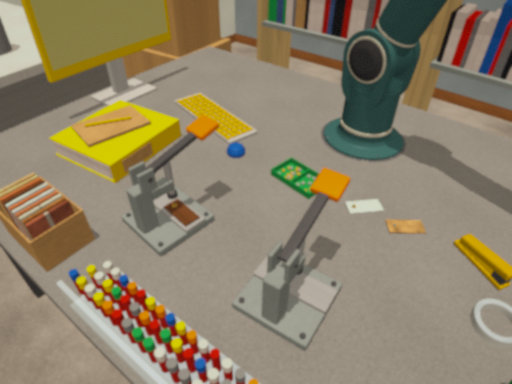

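View pics/top0.png

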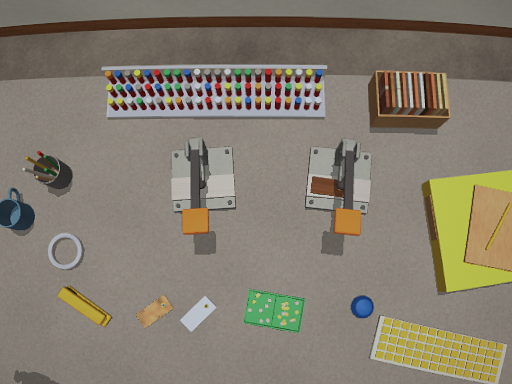

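```bash
cat > h.py <<'E'
import numpy as np, cv2
from scipy.spatial.transform import Rotation as R
from workcell import ctrl, viewer
def ray(n,uv):
    p=viewer.camera_params(n);K=p['mtx'];d=(np.array(uv,float)-K[:2,2])/K[0,0]
    s=d.copy()
    for _ in range(30): s=d/(1+p['k1']*(s@s))
    v=R.from_quat(p['attitude']).as_matrix()@np.array([s[0],-s[1],-1]); return p['position'],v/np.linalg.norm(v)
def atz(n,uv,z):
    o,v=ray(n,uv); return o+v*(z-o[2])/v[2]
def tri(a,b):
    (o1,v1),(o2,v2)=ray("top",a),ray("scene",b)
    t=np.linalg.lstsq(np.c_[v1,-v2],o2-o1,rcond=None)[0]
    p,q=o1+v1*t[0],o2+v2*t[1]; return (p+q)/2,np.linalg.norm(p-q)
E
python3 - <<'E'
from h import *
for n in("scene","top"):
    im=cv2.imread(f"pics/{n}0.png"); h=cv2.cvtColor(im,cv2.COLOR_BGR2HSV)
    m=cv2.inRange(h,(8,190,150),(18,255,255)); k,l,st,c=cv2.connectedComponentsWithStats(m)
    for i in range(1,k):
        if st[i,4]>150:
            pts=cv2.findNonZero((l==i).astype('uint8')); print(n,st[i],c[i],cv2.minAreaRect(pts),cv2.boxPoints(cv2.minAreaRect(pts)).tolist())
    x=(150,60) if n=="scene" else (290,130)
    crop=im[x[1]:x[1]+200,x[0]-40:x[0]+110] if n=="scene" else im[130:260,280:400]
    cv2.imwrite(f"pics/{n}0c.png",cv2.resize(crop,None,fx=3 if n=="scene" else 4,fy=3 if n=="scene" else 4,interpolation=cv2.INTER_CUBIC))
print(tri((348,221),(203,125)))
for uv in[(196,221),(348,221)]: print(atz("top",uv,.225))
E
```

```text
(array([ 0.55112243, -0.20888243,  0.22271657]), np.float64(0.002559123615922363))
[0.55040295 0.13423935 0.225     ]
[ 0.55169401 -0.20948313  0.225     ]
```

```bash
ls pics
```

```text
scene0.png
scene0c.png
top0.png
top0c.png
```

View pics/top0c.png

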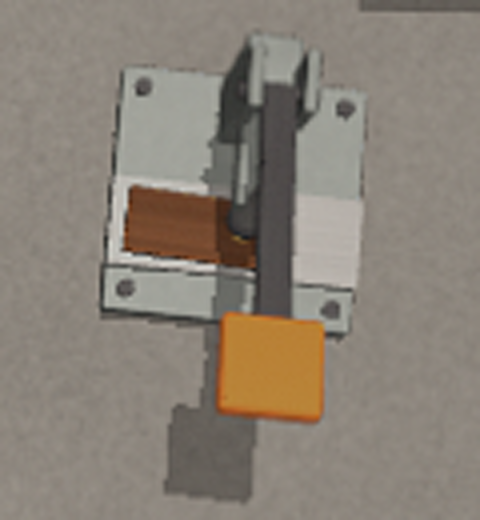

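View pics/scene0c.png

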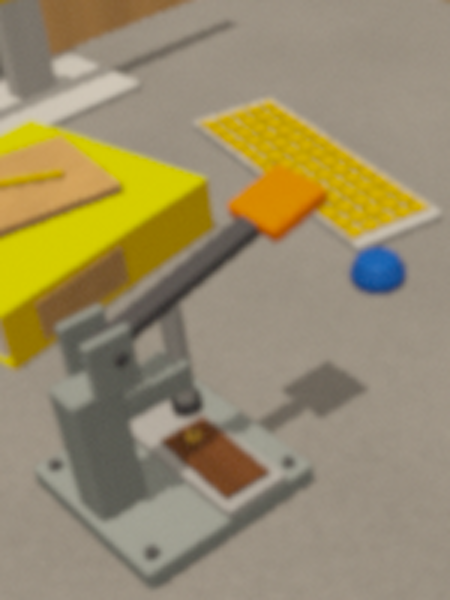

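Emit:
apply_moves(moves="0 0 0 -4 0 0 0;0 0 0 -8 0 0 0;0 0 0 -11 0 0 4;0 -3 4 -11 0 0 8;0 -5 7 -11 0 0 12;0 -7.5 11 -11 0 0 17;0 -9.5 14 -11 0 0 21;0 -12 17.5 -11 0 0 26;0 -14 21 -11 0 0 30;0 -16.5 24 -11 0 0 34;0 -19 27.5 -11 0 0 38;0 -21 31 -11 0 0 42;0 -23.5 34 -11 0 0 46;0 -25.5 37.5 -11 0 0 50;0 -28 41 -11 0 0 54;0 -30 44 -11 0 0 57;0 -32 47 -11 0 0 60;0 -33.6 49.1 -11 0 0 60;0 -33.6 49.1 -11 0 0 60;0 -33.6 49.1 -11 0 0 60")

```text
clock: 1.77
tool_pos: [0.55, 0.149, 0.3488]
ee_rot: [0.992, 0.128, -0.0, 0.0]
contact_force: [-1.1, -0.0, -0.3]
grip_width: 0.0
```

```bash
cat > rel.py <<'E'
from h import *
import sys
o=ctrl.get_obs(); M=R.from_quat(o['ee_rot']).as_matrix(); print(np.round(M,3).tolist(),np.round(o['joint_pos'],2))
t=np.array([float(a) for a in sys.argv[1:4]])
print(o['clock'],o['tool_pos'],'F',o['contact_force'],'move cm',np.round(M.T@(t-o['tool_pos'])*100,2))
E
python3 rel.py 0.549 -0.209 0.30
```

```text
[[0.967, 0.253, -0.001], [0.253, -0.967, -0.001], [-0.001, 0.001, -1.0]] [-0.72  0.25  0.49  1.62 -0.12  1.3   0.05]
1.7667 [0.54998484 0.14897877 0.34881972] F [-1.13986005 -0.00227783 -0.31490648] move cm [-9.16 34.6   4.91]
```

Emit:
apply_moves(moves="0 -1 3.5 0 0 0 2;0 -2 7 0 0 0 5;0 -3 10.5 0 0 0 8;0 -4 14 0 0 0 11;0 -5 18 0 0 0 14;0 -6 21.5 0 0 0 17;0 -7 25 0 0 0 20;0 -8 29 0 0 0 20;0 -9 32.5 0 0 0 20;0 -9.2 34.6 0 0 0 20;0 -9.2 34.6 2 0 0 20;0 -9.2 34.6 4 0 0 20;0 -9.2 34.6 4.9 0 0 20;0 -9.2 34.6 4.9 0 0 20;0 -9.2 34.6 4.9 0 0 20")

```text
clock: 3.02
tool_pos: [0.5493, -0.2068, 0.3007]
ee_rot: [0.999, -0.045, -0.0, -0.0]
contact_force: [0.3, 0.0, 0.7]
grip_width: -0.003
```

```bash
python3 rel.py 0.549 -0.209 0.235
python3 - <<'E'
from h import *
a=viewer.camera("scene")[:,:,::-1];b=viewer.camera("top")[:,:,::-1]
a=cv2.resize(a[60:260,110:260],None,fx=2.5,fy=2.5);b=cv2.resize(b[100:300,270:420],None,fx=2.5,fy=2.5)
cv2.imwrite("pics/two1.png",np.hstack([a,b]))
E
```

```text
[[0.996, -0.089, -0.0], [-0.089, -0.996, 0.0], [-0.0, -0.0, -1.0]] [-0.24  0.36  0.7   1.66 -0.24  1.22  0.43]
3.0167 [ 0.54934597 -0.20678628  0.30067616] F [0.32731254 0.04645512 0.67556645] move cm [-0.01  0.22  6.57]
```

View pics/two1.png

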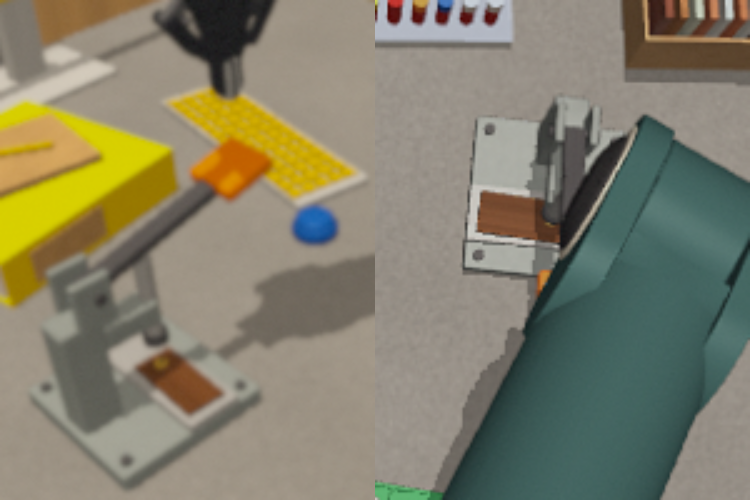

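Emit:
apply_moves(moves="0 0 0.2 2 0 0 0;0 0 0.2 4 0 0 0;0 0 0.2 5.5 0 0 0;0 0 0.2 6.2 0 0 0;0 0 0.2 6.8 0 0 0;0 0 0.2 7.4 0 0 0;0 0 0.2 7.8 0 0 0;0 0 0.2 7.8 0 0 0")

```text
clock: 3.78
tool_pos: [0.5493, -0.2098, 0.2228]
ee_rot: [0.999, -0.045, 0.001, 0.0]
contact_force: [0.3, -1.0, 5.6]
grip_width: 0.003
```

Emit:
apply_moves(moves="0 0 0 0.6 0 0 0;0 0 0 1.2 0 0 0;0 0 0 1.8 0 0 0;0 0 0 2.4 0 0 0;0 0 0 3 0 0 0;0 0 0 3.6 0 0 0;0 0 0 4.2 0 0 0;0 0 0 4.8 0 0 0;0 0 0 5.4 0 0 0;0 0 0 6 0 0 0;0 0 0 6.6 0 0 0;0 0 0 7.0 0 0 0;0 0 0 7.3 0 0 0;0 0 0 7.3 0 0 0")

```text
clock: 4.95
tool_pos: [0.5505, -0.21, 0.1507]
ee_rot: [0.999, -0.045, 0.002, 0.0]
contact_force: [2.3, 0.3, 11.5]
grip_width: 0.002
```

```bash
python3 rel.py 0.549 -0.209 0.14
python3 - <<'E'
from h import *
a=viewer.camera("scene")[:,:,::-1]
cv2.imwrite("pics/s2.png",cv2.resize(a[60:260,80:260],None,fx=3,fy=3))
E
```

```text
[[0.996, -0.09, 0.003], [-0.09, -0.996, -0.001], [0.004, 0.001, -1.0]] [-0.16  0.52  0.63  1.8  -0.37  0.93  0.54]
4.95 [ 0.55052145 -0.21002156  0.15066217] F [ 2.33473785  0.2751587  11.52881412] move cm [-0.16 -0.09  1.07]
```

View pics/s2.png

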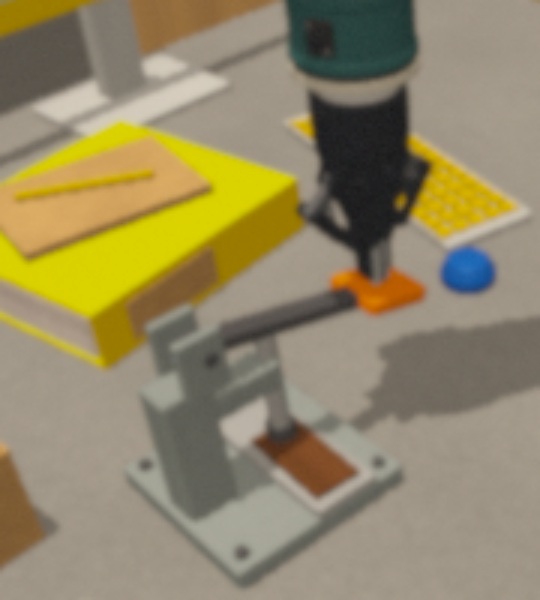

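The ram is almost on the tag, and the fingertips press the paddle at about (375,280) in the crop. I continue in small steps until the force jumps at the stop.

Emit:
apply_moves(moves="0 0 0 0.3 0 0 0;0 0 0 0.6 0 0 0;0 0 0 0.8 0 0 0;0 0 0 0.9 0 0 0;0 0 0 0.9 0 0 0")

```text
clock: 5.42
tool_pos: [0.5509, -0.2101, 0.1422]
ee_rot: [0.999, -0.045, 0.002, 0.0]
contact_force: [3.0, -0.2, 11.7]
grip_width: -0.0
```

Emit:
apply_moves(moves="0 0 0 0.1 0 0 0;0 0 0 0.2 0 0 0;0 0 0 0.3 0 0 0;0 0 0 0.3 0 0 0")

```text
clock: 5.75
tool_pos: [0.5515, -0.2102, 0.1408]
ee_rot: [0.999, -0.045, 0.003, 0.0]
contact_force: [-5.0, 5.4, 36.9]
grip_width: 0.002
```

The force jumped to 37 N at TCP z 0.141, close to the predicted 0.140, so this is the stop. I hold here.

Emit:
apply_moves(moves="0 0 0 0 0 0 0;0 0 0 0 0 0 0;0 0 0 0 0 0 0;0 0 0 0 0 0 0;0 0 0 0 0 0 0;0 0 0 0 0 0 0;0 0 0 0 0 0 0;0 0 0 0 0 0 0;0 0 0 0 0 0 0;0 0 0 0 0 0 0;0 0 0 0 0 0 0;0 0 0 0 0 0 0")

```text
clock: 6.75
tool_pos: [0.5514, -0.2102, 0.1408]
ee_rot: [0.999, -0.045, 0.003, 0.0]
contact_force: [-3.9, 5.0, 36.9]
grip_width: -0.003
```

```bash
python3 rel.py 0.549 -0.2095 0.24
python3 - <<'E'
from h import *
a=viewer.camera("scene")[:,:,::-1]
cv2.imwrite("pics/s3.png",cv2.resize(a[60:260,80:260],None,fx=3,fy=3))
E
```

```text
[[0.996, -0.09, 0.006], [-0.09, -0.996, -0.001], [0.006, 0.0, -1.0]] [-0.15  0.53  0.62  1.81 -0.38  0.91  0.54]
6.75 [ 0.55143913 -0.21019646  0.14081441] F [-3.94055496  5.02896898 36.88176806] move cm [-0.19 -0.05 -9.92]
```

View pics/s3.png

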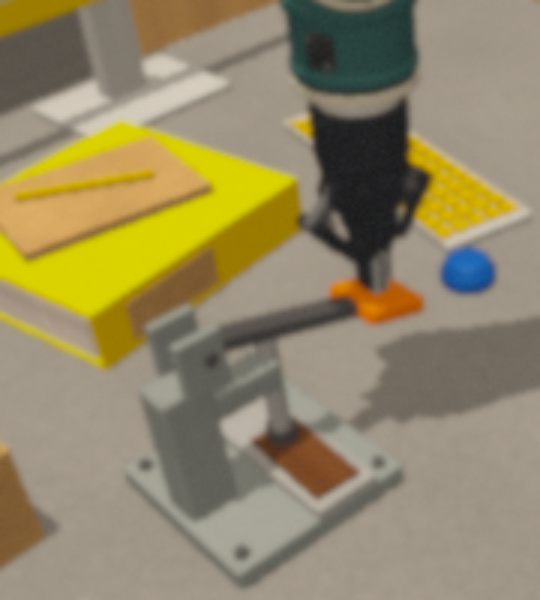

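Emit:
apply_moves(moves="0 0 0 -0.2 0 0 0;0 0 0 -0.4 0 0 0;0 0 0 -0.6 0 0 0;0 0 0 -0.8 0 0 0;0 0 0 -1.0 0 0 0;0 0 0 -1.3 0 0 0;0 0 0 -1.6 0 0 0;0 0 0 -1.9 0 0 0;0 0 0 -2.2 0 0 0;0 0 0 -2.5 0 0 0;0 0 0 -2.8 0 0 0;0 0 0 -3.1 0 0 0;0 0 0 -3.4 0 0 0;0 0 0 -3.7 0 0 0;0 0 0 -4.0 0 0 0;0 0 0 -4.3 0 0 0;0 0 0 -4.6 0 0 0;0 0 0 -4.9 0 0 0;0 0 0 -5.2 0 0 0;0 0 0 -5.4 0 0 0")

```text
clock: 8.47
tool_pos: [0.5494, -0.21, 0.1928]
ee_rot: [0.999, -0.045, 0.001, 0.0]
contact_force: [-1.8, 0.2, 6.8]
grip_width: -0.003
```

Emit:
apply_moves(moves="0 0 0 -0.3 0 0 0;0 0 0 -0.6 0 0 0;0 0 0 -0.9 0 0 0;0 0 0 -1.2 0 0 0;0 0 0 -1.5 0 0 0;0 0 0 -1.8 0 0 0;0 0 0 -2.1 0 0 0;0 0 0 -2.4 0 0 0;0 0 0 -2.7 0 0 0;0 0 0 -2.9 0 0 0;0 0 0 -3.1 0 0 0;0 0 0 -3.3 0 0 0;0 0 0 -3.5 0 0 0;0 0 0 -3.7 0 0 0;0 0 0 -3.9 0 0 0;0 0 0 -4.1 0 0 0;0 0 0 -4.3 0 0 0;0 0 0 -4.5 0 0 0;0 0 0 -4.7 0 0 0;0 0 0 -4.7 0 0 0")

```text
clock: 10.13
tool_pos: [0.5484, -0.2096, 0.2383]
ee_rot: [0.999, -0.045, -0.001, -0.0]
contact_force: [0.3, 0.2, 0.2]
grip_width: -0.005
```

The contact force is gone at the top. I back straight up, slowly at first, then look.

Emit:
apply_moves(moves="0 0 0 -0.4 0 0 0;0 0 0 -0.8 0 0 0;0 0 0 -1.5 0 0 0;0 0 0 -3 0 0 0;0 0 0 -5 0 0 0;0 0 0 -7 0 0 0;0 0 0 -9 0 0 0;0 0 0 -10 0 0 0;0 0 0 -10 0 0 0;0 0 0 -10 0 0 0")

```text
clock: 10.97
tool_pos: [0.5489, -0.2095, 0.3383]
ee_rot: [0.999, -0.045, 0.0, -0.0]
contact_force: [-0.2, 0.5, -1.1]
grip_width: -0.003
```

Run:
```python
from h import *
a=viewer.camera("scene")[:,:,::-1];b=viewer.camera("top")[:,:,::-1]
a=cv2.resize(a[60:260,110:260],None,fx=2.5,fy=2.5);b=cv2.resize(b[100:300,270:420],None,fx=2.5,fy=2.5)
cv2.imwrite("pics/two4.png",np.hstack([a,b])); o=ctrl.get_obs(); print(o['tool_pos'],o['contact_force'])
```

```text
[ 0.5486167 -0.2093524  0.337327 ] [ 0.19609846  0.07185636 -0.0946994 ]
```

View pics/two4.png

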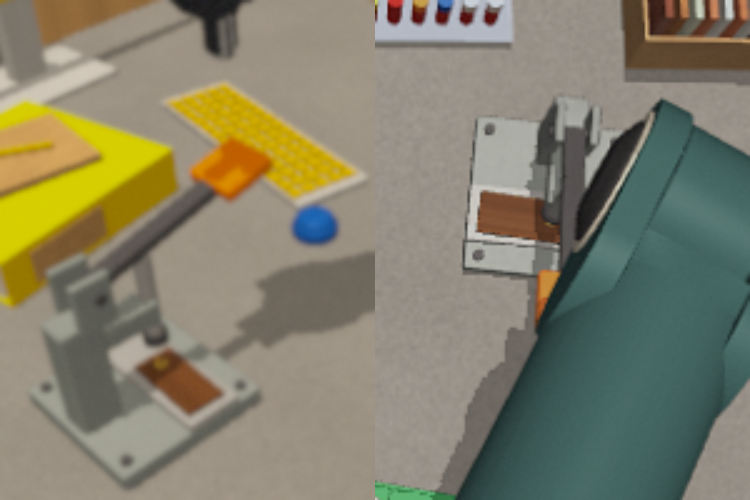

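The picture shows the paddle back at its rest place, about (232,168) as before. The tag has not moved, at about (180,380) in the scene crop and (520,215) in the top crop. The gripper is clear.

```bash
python3 -c "
from workcell import ctrl
print(ctrl.job_done())"
```

```text
the job is handed in; nothing more can be done
None
```

The eyelet press job is done and handed in at about 11 s of the allowed 40 s.

- **Press:** I pushed the loaded press's paddle, found at about (0.551, -0.209, 0.223), down with the closed fingertips. At TCP height 0.141 m the force jumped from 12 N to 37 N, close to the 0.140 m I expected for the stop. I held it there for about 1 s.
- **Release:** I followed the paddle up at roughly 25–35 mm/s. Contact was still 6.8 N halfway up and had dropped to 0 by TCP height 0.238 m. I then lifted clear to about 0.34 m.
- **Last checks:** The final pictures show the lever back at rest, the tag where it lay, and the gripper touching nothing. The final pictures were cropped to the loaded press. I did not look at the spare press again, but the gripper passed about 10 cm above it and the measured forces were near zero at the end of those moves.
- **Disagreements:** The triangulated paddle height of 0.223 m was 2 mm below the stated 0.225 m. No check failed.

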